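# Turn the stove's burner head onto its pin and press it home

## Task

The brass burner head of the gas stove was put back askew after washing and stands on its locating pin. Push it round with a fingertip until the notch in its rim is over the pin, then press it down until it is fully home on the burner cup. Do not grip it, force it or pull it up off the burner, leave everything else where it stands, and finish clear of it.

Things in the scene. Friction and masses are not known exactly. Their poses are not given: they have to be found in the camera images.
- stove: Free-standing single-burner stainless gas stove, 360 mm deep (x) by 300 mm wide (y), black knob on its front (-x) side; it does not move. Origin under its centre on the counter; the vertical burner axis passes through it. Flat top 75 mm above the counter. In the middle a dark cast-iron burner cup, 92 mm across; its flat upper rim, the seat, is 97 mm above the counter.
- pin_tip (a point): Rounded tip of the steel locating pin, 6 mm in diameter, standing 6.5 mm up from the seat, 45.5 mm from the burner axis, on the side 40 degrees counter-clockwise (from above) from the stove's +x. While the head is askew its rim covers most of the pin.
- electrode (a point): Top of the white ceramic spark electrode (8 mm thick) beside the pin: same direction from the burner axis, 60.5 mm out, top 7 mm above the seat. It stands on a dark lug of the cup just outside the head's rim, so it shows where the pin is.
- burner_head: Brass burner head: a disc 100 mm across, 8 mm thick, small dark flame ports round its rim. Origin on the burner axis at the disc's underside, z up, x from the axis to the notch. On top a round hub and three straight radial vanes. It turns freely either way (friction about 0.06 N m), stays where it is left and does not tilt. Pressed anywhere but with the notch over the pin it stops on the pin.
- notch (a point): Middle of the notch in the head's rim, 45.5 mm from the axis, level with the disc's underside. The notch is a radial slot cut through the disc from the rim (50 mm) in to 39 mm, about 11 mm wide. It clears the pin by about 2.5 mm on either side.
- hub_top (a point): Centre of the hub's flat top, 27 mm across, on the burner axis, 24 mm above the disc's underside (16 mm above its upper face, 2 mm above the vanes): the place to press. 128 mm above the counter at first, 121 mm when home.
- vane_a (a point): Top of the radial vane 60 degrees counter-clockwise (from above) from the notch, 34 mm from the axis. Each vane has upright sides, is 8 mm wide, 14 mm high above the disc's upper face (22 mm above its underside) and runs straight from the hub to 48 mm from the axis. Between two vanes there is about 50 mm of free room at this radius.
- vane_b (a point): The same point of the vane opposite the notch.
- vane_c (a point): The same point of the vane 60 degrees clockwise from the notch.
- push_fit (a joint): How far the head is pushed down its fit in the cup, in m: 0 at the start (disc's underside 7 mm above the seat), 0.007 fully home, negative if pulled up. Snug: the head does not sink by itself; 4 to 7 N pushes it down once the notch is over the pin.
- tiffin: Bystander: closed round steel tiffin box, 117 mm across, 68 mm high, on the counter. Origin under its centre.
- orange_jar: Bystander: orange plastic jar with lid, 78 mm across, 113 mm high, on the counter. Origin under its centre.
- tumbler: Bystander: open steel tumbler, 70 mm across, 95 mm high, on the counter. Origin under its centre.
- pan_support: Bystander: the stove's black iron pan support (ring with four arms, about 250 mm over the arms, 21 mm high), laid aside on the counter. Origin under its centre.
- lighter: Bystander: gas lighter with black handle and steel tube, 200 mm long, 22 mm thick, lying on the stove's top near its front edge, at least 110 mm from the burner axis. Origin under its handle, x along the tube.
- salt_pot: Bystander: small glass salt pot with steel cap, 44 mm across, 54 mm high, on a back corner of the stove's top. Origin under its centre.

How it is judged:
At the end, for the whole second after the job is handed in: The head is down on its seat (pushed at least 5.5 of its 7 mm) with the notch round the pin (within 3.5 mm), at rest, and every bystander within 30 mm of where it stood (value of joint push_fit above 0.0055 m and horizontal distance between notch and pin_tip below 0.0035 m and angular speed of burner_head below 0.05 rad/s and distance of each of tiffin, orange_jar, tumbler, pan_support, lighter, salt_pot from where it was at the start of the episode below 0.03 m); the robot touches nothing.
It fails at once if the head is pulled up off the burner (more than 3 mm) (value of joint push_fit below -0.003 m).
It fails at once if the head is forced: more than 60 N from the fingers (contact force between the fingers and burner_head above 60 N).
It fails at once if the head is gripped: over 34 N from the fingers while they reach down beside its vanes or hub (contact force between the fingers and burner_head above 34 N and z of the grasp point in the frame of burner_head below 0.038 m).
It fails at once if a bystander is moved more than 30 mm (distance of any of tiffin, orange_jar, tumbler, pan_support, lighter, salt_pot from where it was at the start of the episode above 0.03 m).
It also fails if it takes over 54 s, if anything falls off the work surface, if the arm or the gripper's body presses on something with over 40 N, if the wrist force passes 120 N, or if a joint passes its speed limit or range.

## Robot

A 7-joint arm with a two-finger parallel gripper is mounted at the origin on the work surface. World frame = base frame: x ahead of the robot, y to its left, z up, the work surface at z = 0. Lengths are in m, angles in rad, forces in N, time in s.
With the tool pointing down it reaches from about 0.4 to 0.875 m from the base axis. Payload 19.3 kg.
Tool frame: the origin (TCP) lies at the very end of the fingers, on their centre line; the grasp point (between the pads) lies 19 mm behind it; z points along the fingers, y is the direction in which the jaws open and shut (so a half turn about z gives the same grasp; the last joint's range is limited). The gripper opens to 85 mm and grips with 20 to 120 N. Pads are 22 mm wide; open, the fingers measure 114 mm over their backs; the gripper's body (76 mm by 85 mm) begins 54 mm behind the grasp point. The pads swing forward as they close: fully open they stand 13 mm farther back than shut.
Start: joints at [-1.173, 0.521, -0.036, 1.599, 0.021, 1.021, -0.113], TCP at [0.282, 0.558, 0.231] pointing down, gripper open.
Joint ranges: [-2.91, 2.91], [-0.3, 2.13], [-1.5, 1.42], [0.17, 2.43], [-1.26, 4.41], [0.16, 1.93], [-2.52, 2.52]. Speed limits (rad/s): [1.89, 1.89, 2.39, 2.39, 3.01, 3.01, 3.01].

## Interface

Orientations are given as [roll, pitch, yaw] about the fixed x, y, z axes, in that order (R = Rz(yaw) Ry(pitch) Rx(roll)).
In Python, from workcell import bot, grab_frame, calibration, workorder gives the robot as it stands.
- The arm moves only by the tool move_arm, never from a script. Its arguments are lists of equal length, an entry for each row: "jaw": the closure in counts, from 0 (fully open) to 255 (shut); "dp": the shift along the tool's x, y, z in units of 800 mm (1.0 is 800 mm), a list of three; "rotation": the turn, a rotation vector about the tool's x, y, z in units of pi rad (1.0 is pi rad), a list of three. In form: {"jaw": [jaw, ...], "dp": [[dx, dy, dz], ...], "rotation": [[rx, ry, rz], ...]}. A call has 1 to 10 rows; each row shifts and turns the commanded pose from where the row before left it, along the tool's axes as they then stand; what a row does not reach is not made up. A row lasts 1/8 s, in which the tool goes at most 62.5 mm and 10.7 degrees, less where a joint would pass 70% of its speed; a pose out of reach is approached as far as the arm can. A call with a number of a shift or a turn outside -1 to 1 is refused whole. A call with a gripper value outside its range is refused whole. The fingers move at their own pace and stop on an object; "squeeze" is the grip in N (left out, the last holds). Time passes only in rows, so rows that do not move let the fingers close. It gives the time, the measured TCP pose, the force and the opening at its end, in the units of the state.
- bot.observe(): the state, without advancing time (a new reading comes with each control period).
- grab_frame(name): name is "scene" or "top" or "wrist"; returns the picture (400x640x3 uint8, blue, green, red); there is no depth.
- calibration(name): a dict with "camera_matrix" (3x3 intrinsics, pixels), "T" (4x4, takes a point from camera to world coordinates). Camera axes: x right, y down, z forward; pixel columns grow to the right and rows downward; lengths in m; the calibration is good to about 2 mm. A picture is of the moment at which its call begins: read the wrist's pose just before it. calibration takes no time and is no camera call; for the wrist camera it gives the pose at the moment of the call.
- workorder.job_done(): hands the job in, once; it reports no verdict.
The state is a dict: "clock": time; "qpos": joint angles; "qd": joint speeds; "joint_efforts": joint torques, N m; "position": TCP position; "tool_rot": TCP orientation; "force": force on the tool from outside, world axes, zero at the start; "moment": the same for the moment, N m; "grip_width": finger opening in m.
Only numpy, scipy, OpenCV 4.12 (cv2) and the standard library are available. Lean on these libraries where they do the work, as an engineer would, in place of code of your own. Each camera call takes 0.05 s, during which the arm holds its last target. There are 200 camera calls.

## Working session

There is one attempt and no reset: what is moved stays moved. The work goes in short steps, Python scripts to look and compute and a tool call to move; the robot and the scene stay as the last step left them, time stands still between calls to the robot, and variables do not carry over. Pictures are saved under pics/ and viewed, about 8 in all and at most 12, crops included, and the job is handed in when it is done.

Besides the shell and the picture viewer there is one more tool, called after ">>>" by a JSON object that holds its "name" and its "arguments", one argument or row to a line. move_arm: Moves the arm, as the interface text tells. Shifts and turns lie within -1 to 1; 1 stands for 800 mm of shift or pi rad of turn. Its arguments: {"type":"object","properties":{"jaw":{"type":"array","items":{"type":"number"}},"dp":{"type":"array","items":{"type":"array","items":{"type":"number","minimum":-1,"maximum":1}}},"rotation":{"type":"array","items":{"type":"array","items":{"type":"number","minimum":-1,"maximum":1}}},"squeeze":{"type":"number"}},"required":["jaw","dp","rotation"]}

```bash
ls; mkdir -p pics
python3 - <<'E'
from workcell import bot, grab_frame, calibration
import cv2, numpy as np
print(bot.observe())
for n in ("scene","top"):
    cv2.imwrite(f"pics/{n}0.png",grab_frame(n)); c=calibration(n); print(n,np.round(c["camera_matrix"],1).tolist(),np.round(c["T"],3).tolist())
a=cv2.imread("pics/scene0.png");b=cv2.imread("pics/top0.png")
E
```

```text
pics
{'clock': 0.0, 'qpos': array([-1.17320679,  0.52202364, -0.03633019,  1.6000532 ,  0.02119912,
        1.02108344, -0.11280231]), 'qd': array([-0.00085786,  0.00033827, -0.00021277, -0.00093472, -0.00181487,
       -0.00147789, -0.00089975]), 'joint_efforts': array([ 2.26855380e-03, -9.27085018e+01,  1.98042266e+00, -3.69927835e+01,
        1.78191124e-02,  8.23766546e-03, -6.22811967e-05]), 'position': array([0.28169189, 0.55751552, 0.23070352]), 'tool_rot': array([-3.14041295e+00,  8.32766369e-05,  2.67379365e+00]), 'force': array([ 0.21393212, -0.42071525,  0.08905599]), 'moment': array([-0.00441706,  0.03766178, -0.01235737]), 'grip_width': 0.08519965673365618}
scene [[500.9, 0.0, 326.3], [0.0, 500.9, 200.6], [0.0, 0.0, 1.0]] [[-0.27, 0.544, -0.795, 1.582], [0.963, 0.147, -0.226, 0.275], [-0.006, -0.826, -0.563, 0.822], [0.0, 0.0, 0.0, 1.0]]
top [[384.3, 0.0, 320.7], [0.0, 384.3, 201.9], [0.0, 0.0, 1.0]] [[0.013, -0.994, 0.11, 0.445], [-1.0, -0.012, 0.004, 0.014], [-0.002, -0.11, -0.994, 1.073], [0.0, 0.0, 0.0, 1.0]]
```

View pics/top0.png

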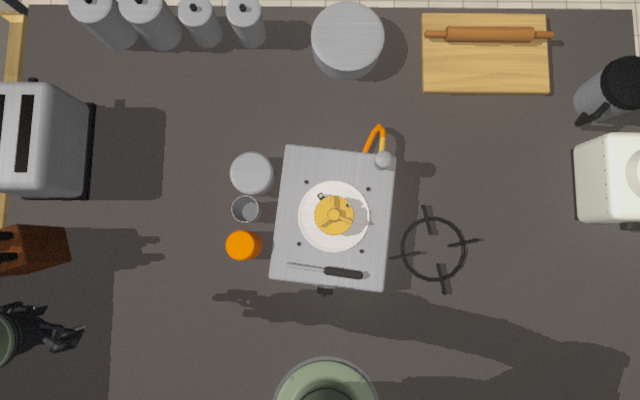

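View pics/scene0.png

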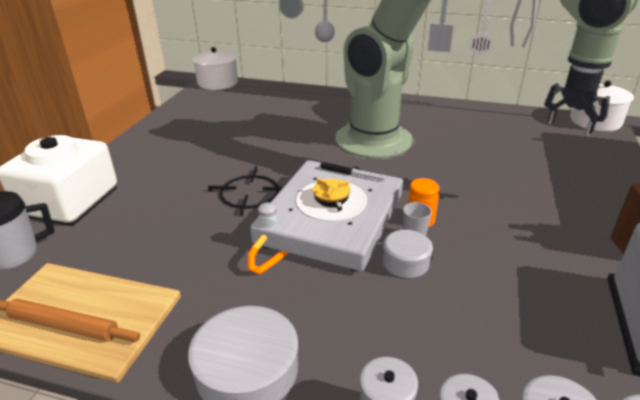

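The top view shows the head near (334,215), the electrode near (321,197), the tumbler, jar and tiffin to the left (+y), and the salt pot at (384,159). The scene view shows the head near (332,190). Next I zoom in on both.

```bash
cat > h.py <<'E'
import numpy as np, cv2
from workcell import bot, grab_frame, calibration
def ray(c,u,v,z):
    K,T=np.array(c["camera_matrix"]),np.array(c["T"])
    d=T[:3,:3]@np.linalg.solve(K,[u,v,1.]); o=T[:3,3]
    return o+d*(z-o[2])/d[2]
def proj(c,p):
    K,T=np.array(c["camera_matrix"]),np.array(c["T"])
    q=K@(T[:3,:3].T@(np.array(p)-T[:3,3])); return q[:2]/q[2]
E
python3 - <<'E'
from h import *
a=cv2.imread("pics/top0.png")[172:262,289:379]; b=cv2.imread("pics/scene0.png")[155:245,287:377]
cv2.imwrite("pics/z0.png",np.hstack([cv2.resize(i,(400*1,400),interpolation=cv2.INTER_CUBIC) for i in (a,b)]))
im=cv2.imread("pics/top0.png"); h=cv2.cvtColor(im,cv2.COLOR_BGR2HSV)
m=cv2.inRange(h,(15,90,80),(35,255,255)); m[:172]=0;m[262:]=0;m[:,:289]=0;m[:,379:]=0
cs=max(cv2.findContours(m,0,1)[0],key=cv2.contourArea)
(u,v),r=cv2.minEnclosingCircle(cs); c=calibration("top"); print(u,v,r,ray(c,u,v,.112))
E
```

```text
333.78570556640625 214.64285278320312 19.832311630249023 [ 0.51949727 -0.01500817  0.112     ]
```

View pics/z0.png

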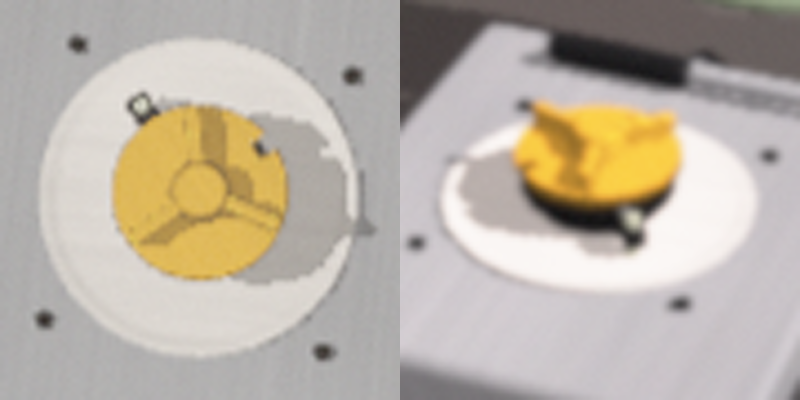

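```bash
cat >> h.py <<'E'
from scipy.spatial.transform import Rotation as R
def to(p,yaw=None):
    s=bot.observe(); r=R.from_euler('xyz',s["tool_rot"]); d=r.as_matrix().T@(np.array(p)-s["position"])
    print("pos",np.round(s["position"],4),"rot",np.round(s["tool_rot"],4),"F",np.round(s["force"],1),"t",s["clock"])
    print("shift mm",np.round(d*1000,1),"units",np.round(d/.8,4))
    if yaw is not None:
        rv=(r.inv()*R.from_euler('xyz',[np.pi,0,yaw])).as_rotvec(); print("turn deg",np.degrees(rv).round(1),"units",np.round(rv/np.pi,4))
E
python3 - <<'E'
from h import *
c=calibration("top")
o=lambda x,y:(289+(x+.5)/400*90-.5,172+(y+.5)/400*90-.5)
P={n:ray(c,*o(*q),z) for n,q,z in [("hub",(201,190),.128),("el",(143,104),.104),("notch",(262,147),.112),("va",(190,115),.126),("vb",(146,237),.126),("vc",(272,217),.126)]}
hub=P["hub"]
for n,p in P.items():
    d=p-hub; print(n,p.round(4),round(np.hypot(*d[:2])*1000,1),np.degrees(np.arctan2(d[1],d[0])).round(1))
w=calibration("wrist"); s=bot.observe(); Rt=R.from_euler('xyz',s["tool_rot"]).as_matrix()
print("cam in tool",(Rt.T@(w["T"][:3,3]-s["position"])).round(3),(Rt.T@w["T"][:3,:3]).round(2).tolist(),w["camera_matrix"][0])
to([.52,-.015,.30],1.69)
E
```

```text
hub [ 0.519  -0.0146  0.128 ] 0.0 0.0
el [0.5697 0.0182 0.104 ] 60.5 32.9
notch [ 0.545  -0.0494  0.112 ] 43.5 -53.2
va [ 0.561  -0.0082  0.126 ] 42.6 8.7
vb [0.4926 0.0156 0.126 ] 40.1 131.1
vc [ 0.5046 -0.0542  0.126 ] 42.1 -110.0
cam in tool [ 0.072  0.001 -0.144] [[0.0, -0.96, -0.29], [1.0, 0.0, 0.0], [-0.0, -0.29, 0.96]] [330.20546167   0.         319.1747699 ]
pos [0.2817 0.5576 0.2308] rot [-3.1406e+00  1.0000e-04  2.6737e+00] F [-0.1  0.1 -0.3] t 0.1
shift mm [-470.9 -403.7  -68.8] units [-0.5886 -0.5046 -0.086 ]
turn deg [-0.1  0.  56.4] units [-3.000e-04  2.000e-04  3.131e-01]
```

>>> {"name": "move_arm", "arguments": {
  "jaw": [255,255,255,255,255,255,255,255,255,255],
  "dp": [
    [-0.0443,-0.0404,-0.0017],
    [-0.0443,-0.0404,-0.0017],
    [-0.0443,-0.0404,-0.0017],
    [-0.0443,-0.0404,-0.0017],
    [-0.0443,-0.0404,-0.0017],
    [-0.0443,-0.0404,-0.0017],
    [-0.0443,-0.0404,-0.0017],
    [-0.0443,-0.0404,-0.0017],
    [-0.0443,-0.0404,-0.0017],
    [-0.0443,-0.0404,-0.0017]
  ],
  "rotation": [
    [0,0,0],
    [0,0,0],
    [0,0,0],
    [0,0,0],
    [0,0,0],
    [0,0,0],
    [0,0,0],
    [0,0,0],
    [0,0,0],
    [0,0,0]
  ],
  "squeeze": 20
}}

```text
clock: 1.35
position: [0.4527, 0.108, 0.2449]
tool_rot: [-3.142, -0.0, 2.674]
force: [-0.0, -0.3, -0.1]
grip_width: 0.0
```

>>> {"name": "move_arm", "arguments": {
  "jaw": [255,255,255,255,255,255,255,255,255,255],
  "dp": [
    [-0.0443,-0.0404,-0.0017],
    [-0.0443,-0.0404,-0.0017],
    [-0.0443,-0.0404,-0.0017],
    [-0.0443,-0.0404,-0.0017],
    [0,0,0],
    [0,0,0],
    [0,0,0],
    [0,0,0],
    [0,0,0],
    [0,0,0]
  ],
  "rotation": [
    [0,0,0],
    [0,0,0],
    [0,0,0],
    [0,0,0],
    [0,0,0.052],
    [0,0,0.052],
    [0,0,0.052],
    [0,0,0.052],
    [0,0,0.052],
    [0,0,0.052]
  ]
}}

```text
clock: 2.6
position: [0.5205, -0.0697, 0.2502]
tool_rot: [-3.141, -0.0, 1.688]
force: [0.3, -0.2, 0.0]
grip_width: 0.0003
```

Run:
```python
from h import *
to([.52,-.07,.25],1.69)
c=calibration("wrist"); im=grab_frame("wrist"); cv2.imwrite("pics/w1.png",im); np.savez("w1",T=c["T"],camera_matrix=c["camera_matrix"])
u,v=proj(c,[.519,-.0146,.115]).astype(int); print(u,v)
cv2.imwrite("pics/w1z.png",im)
```

```text
pos [ 0.5205 -0.0697  0.2502] rot [-3.1411e+00 -1.0000e-04  1.6883e+00] F [ 0.3 -0.2  0. ] t 2.6
shift mm [-0.2 -0.5  0.2] units [-0.0003 -0.0006  0.0002]
turn deg [-0.  -0.  -0.1] units [-0.0002 -0.     -0.0005]
322 126
```

View pics/w1z.png

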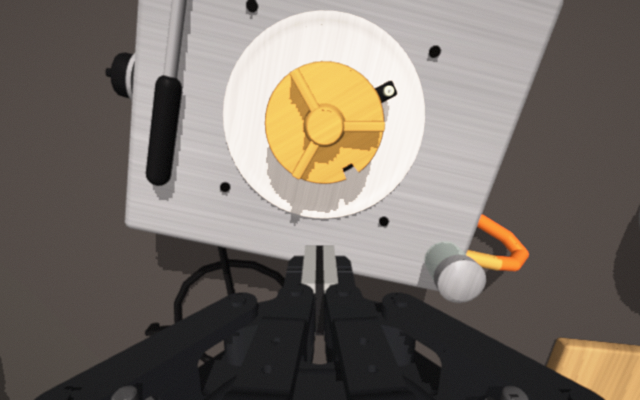

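The wrist view is clear: hub (324,125), electrode (389,91), notch (347,168), vane ends at about (384,126), (293,71) and (301,176), and the shut fingertips at (320,247).

Run:
```python
from h import *
c=np.load("w1.npz"); im=cv2.imread("pics/w1.png"); h=cv2.cvtColor(im,cv2.COLOR_BGR2HSV)
m=cv2.inRange(h,(15,90,60),(35,255,255)); m[190:]=0; m[:, 420:]=0
cs=max(cv2.findContours(m,0,1)[0],key=cv2.contourArea); print(cv2.minEnclosingCircle(cs))
e=cv2.inRange(im[84:98,380:398],(150,150,150),(255,255,255)); y,x=np.nonzero(e); el=(x.mean()+380,y.mean()+84); print(el)
# notch: non-brass pixels inside disc
d=cv2.inRange(h,(0,0,0),(179,255,50)); y,x=np.nonzero(d[155:180,335:362]); no=(x.mean()+335,y.mean()+155); print("dark notch",no)
P={n:ray(c,*q,z) for n,q,z in [("hub",(324,125),.128),("el",el,.104),("notch",(347.5,170),.112),("va",(384,126.5),.126),("vb",(294.5,71.5),.126),("vc",(301,176),.126)]}
(u,v),r=cv2.minEnclosingCircle(cs); print("disc",ray(c,u,v,.110))
for n,p in P.items():
    q=p-P["hub"]; print(n,p.round(4),round(np.hypot(*q[:2])*1000,1),np.degrees(np.arctan2(q[1],q[0])).round(1))
```

```text
((323.7416076660156, 122.62149047851562), 61.93857955932617)
(np.float64(390.63963963963965), np.float64(90.05405405405405))
dark notch (np.float64(347.5), np.float64(167.5))
disc [ 0.51985886 -0.01194905  0.11      ]
hub [ 0.5199 -0.0128  0.128 ] 0.0 0.0
el [0.5721 0.0205 0.104 ] 61.9 32.5
notch [ 0.5451 -0.0491  0.112 ] 44.2 -55.2
va [ 0.5673 -0.0085  0.126 ] 47.6 5.2
vb [0.4929 0.0237 0.126 ] 45.4 126.4
vc [ 0.5061 -0.056   0.126 ] 45.4 -107.7
```

>>> {"name": "move_arm", "arguments": {
  "jaw": [255,255,255,255,255,255,255,255,255],
  "dp": [
    [0.0212,0.0249,0],
    [0.0212,0.0249,0],
    [0,0,0.04],
    [0,0,0.04],
    [0,0,0.04],
    [0,0,0.02],
    [0,0,0.01],
    [0,0,0.01],
    [0,0,0.005]
  ],
  "rotation": [
    [0,0,0],
    [0,0,0],
    [0,0,0],
    [0,0,0],
    [0,0,0],
    [0,0,0],
    [0,0,0],
    [0,0,0],
    [0,0,0]
  ]
}}

```text
clock: 3.78
position: [0.5562, -0.0312, 0.1185]
tool_rot: [3.141, -0.0, 1.694]
force: [0.7, -0.1, -0.0]
grip_width: 0.0001
```

Run:
```python
from h import *
to([.556,-.0314,.118],np.radians(96.7))
im=grab_frame("wrist"); cv2.imwrite("pics/w2.png",cv2.resize(im[100:300,200:440],(720,600)))
```

```text
pos [ 0.5562 -0.0312  0.1185] rot [ 3.141  -0.      1.6939] F [ 0.7 -0.1 -0. ] t 3.775
shift mm [-0.2 -0.3  0.5] units [-0.0002 -0.0003  0.0006]
turn deg [ 0.  -0.   0.4] units [ 0.0002 -0.      0.002 ]
```

View pics/w2.png

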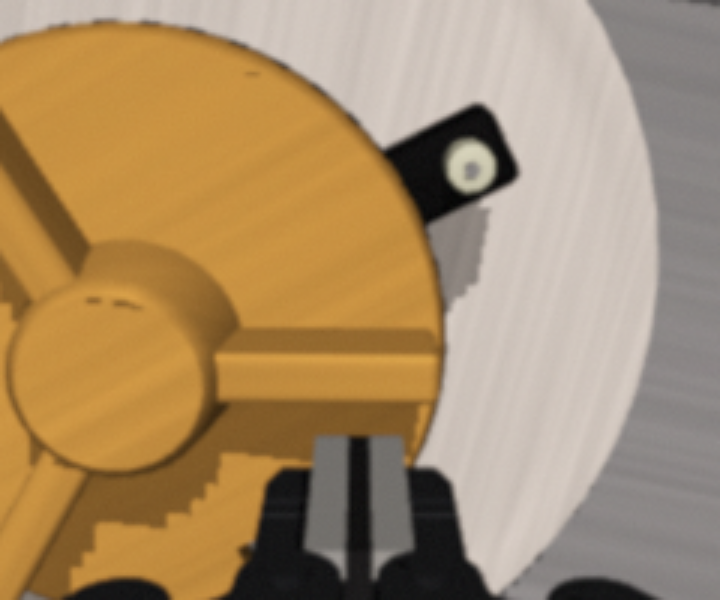

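The crop shows the fingertips at (358,440), clear beside vane a (220-440, 400), with the vane parallel to the finger face. Next: close the gap, then push round.

>>> {"name": "move_arm", "arguments": {
  "jaw": [255,255,255,255,255,255,255,255,255,255],
  "dp": [
    [0.0045,0,0],
    [0.004,0,0],
    [0.0038,0.0015,0],
    [0.0038,0.0015,0],
    [0.0038,0.0015,0],
    [0.0038,0.0015,0],
    [0.0038,0.0015,0],
    [0.0038,0.0015,0],
    [0.0038,0.0015,0],
    [0.0038,0.0015,0]
  ],
  "rotation": [
    [0,0,0],
    [0,0,0],
    [0,0,-0.0278],
    [0,0,-0.0278],
    [0,0,-0.0278],
    [0,0,-0.0278],
    [0,0,-0.0278],
    [0,0,-0.0278],
    [0,0,-0.0278],
    [0,0,-0.0278]
  ]
}}

```text
clock: 5.08
position: [0.554, 0.0011, 0.1187]
tool_rot: [3.141, 0.001, 2.395]
force: [0.6, -1.1, 0.5]
grip_width: 0.0002
```

Run:
```python
from h import *
s=bot.observe(); y=s["tool_rot"][2]; r=s["position"][:2]-[.5195,-.0135]
print("yaw",np.degrees(y),"x,y about hub mm",1000*(r@[np.cos(y),np.sin(y)]),1000*(r@[np.sin(y),-np.cos(y)]))
to([.556,-.0314,.118]); c=calibration("wrist"); np.savez("w3",T=c["T"],camera_matrix=c["camera_matrix"])
im=grab_frame("wrist"); cv2.imwrite("pics/w3.png",im)
cv2.imwrite("pics/w3z.png",cv2.resize(im[100:300,200:440],(720,600)))
```

```text
yaw 137.2281785760569 x,y about hub mm -15.411274658150665 34.21429834442103
pos [0.554  0.0011 0.1187] rot [3.1413e+00 7.0000e-04 2.3951e+00] F [ 0.6 -1.1  0.5] t 5.075
shift mm [-23.5 -22.6   0.7] units [-0.0294 -0.0282  0.0008]
```

View pics/w3z.png

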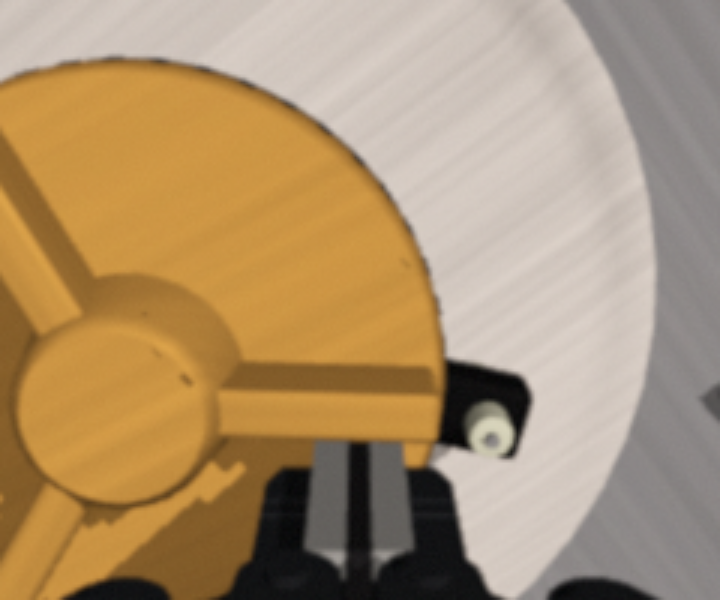

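Contact is flat and the head is turning: vane a's edge at row 440 is parallel to the finger, and the electrode has moved to (490,430). I continue, stopping a little short.

>>> {"name": "move_arm", "arguments": {
  "jaw": [255,255,255,255,255,255,255,255,255,255],
  "dp": [
    [0.0038,0.0015,0],
    [0.0038,0.0015,0],
    [0.0038,0.0015,0],
    [0.0038,0.0015,0],
    [0.0038,0.0015,0],
    [0.0038,0.0015,0],
    [0.0038,0.0015,0],
    [0.0038,0.0015,0],
    [0.0015,0.0006,0],
    [0,0,0]
  ],
  "rotation": [
    [0,0,-0.0278],
    [0,0,-0.0278],
    [0,0,-0.0278],
    [0,0,-0.0278],
    [0,0,-0.0278],
    [0,0,-0.0278],
    [0,0,-0.0278],
    [0,0,-0.0278],
    [0,0,-0.0111],
    [0,0,0]
  ]
}}

```text
clock: 6.38
position: [0.5354, 0.0204, 0.1185]
tool_rot: [3.142, 0.0, 3.124]
force: [2.0, 0.5, 0.3]
grip_width: -0.0001
```

Run:
```python
from h import *
s=bot.observe(); y=s["tool_rot"][2]; r=s["position"][:2]-[.5195,-.0135]
print("yaw",np.degrees(y),"x,y about hub mm",1000*(r@[np.cos(y),np.sin(y)]),1000*(r@[np.sin(y),-np.cos(y)]),s["force"])
```

```text
yaw 179.0080690599278 x,y about hub mm -15.261372758480181 34.173816109058414 [1.96258149 0.50697113 0.31689665]
```

>>> {"name": "move_arm", "arguments": {
  "jaw": [255,255,255,255,255,255,255],
  "dp": [
    [-0.008,0,0],
    [0,0,-0.03],
    [0,0,-0.04],
    [0,0,-0.04],
    [-0.02,-0.021,0],
    [-0.022,-0.021,0],
    [0,0,0]
  ],
  "rotation": [
    [0,0,0],
    [0,0,0],
    [0,0,0],
    [0,0,0],
    [0,0,0],
    [0,0,0],
    [0,0,0]
  ]
}}

```text
clock: 7.25
position: [0.5754, -0.0153, 0.2061]
tool_rot: [-3.141, -0.0, 3.123]
force: [-1.1, 1.0, -1.0]
grip_width: 0.0
```

Run:
```python
from h import *
to([.5195,-.0135,.15]); c=calibration("wrist"); np.savez("w4",T=c["T"],camera_matrix=c["camera_matrix"])
im=grab_frame("wrist"); cv2.imwrite("pics/w4.png",im)
u,v=proj(c,[.5195,-.0135,.112]).round().astype(int); print(u,v,"crop origin",u-75,v-75)
cv2.imwrite("pics/w4z.png",cv2.resize(im[v-75:v+75,u-75:u+75],(600,600),interpolation=cv2.INTER_CUBIC))
```

```text
pos [ 0.5754 -0.0153  0.2061] rot [-3.1410e+00 -2.0000e-04  3.1228e+00] F [-1.1  1.  -1. ] t 7.25
shift mm [55.9  0.8 56.1] units [0.0699 0.001  0.0701]
320 125 crop origin 245 50
```

View pics/w4z.png

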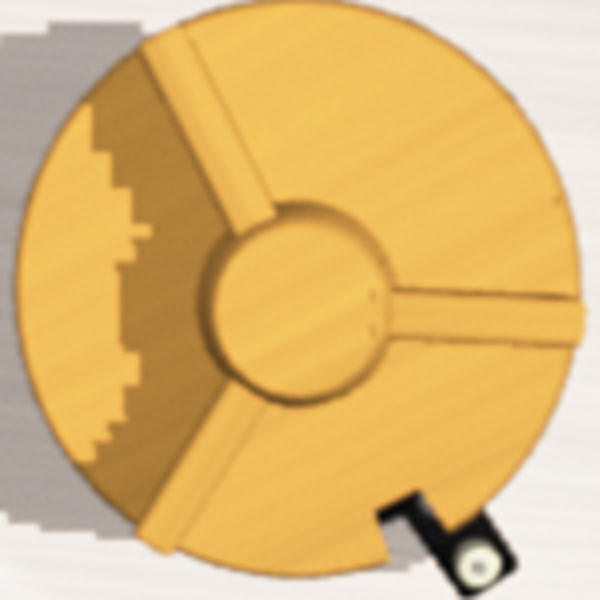

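The notch at crop (398,503)-(418,546) is still short of the electrode at (477,562). I measure the remaining angle.

Run:
```python
from h import *
c=np.load("w4.npz"); o=lambda x,y:(245+(x+.5)/4-.5,50+(y+.5)/4-.5)
P={n:ray(c,*o(*q),z) for n,q,z in [("hub",(303,306),.128),("el",(477,562),.104),("notch_in",(397.5,503),.112),("notch_out",(418.5,546),.112),("va",(583,321),.126),("vb",(166,37),.126),("vc",(158,540),.126)]}
for n,p in P.items():
    for h in (P["hub"][:2],np.array([.5195,-.0135])):
        q=p[:2]-h; print(n,p.round(4),round(np.hypot(*q)*1000,1),np.degrees(np.arctan2(q[1],q[0])).round(1),end=" | ")
    print()
```

```text
hub [ 0.5192 -0.0129  0.128 ] 0.0 0.0 | hub [ 0.5192 -0.0129  0.128 ] 0.6 116.3 | 
el [0.5695 0.0197 0.104 ] 60.0 33.0 | el [0.5695 0.0197 0.104 ] 60.1 33.6 | 
notch_in [0.5559 0.0038 0.112 ] 40.4 24.5 | notch_in [0.5559 0.0038 0.112 ] 40.3 25.4 | 
notch_out [0.5641 0.0077 0.112 ] 49.4 24.7 | notch_out [0.5641 0.0077 0.112 ] 49.4 25.4 | 
va [0.5226 0.0335 0.126 ] 46.6 85.8 | va [0.5226 0.0335 0.126 ] 47.1 86.2 | 
vb [ 0.4778 -0.0337  0.126 ] 46.3 -153.4 | vb [ 0.4778 -0.0337  0.126 ] 46.3 -154.2 | 
vc [ 0.5587 -0.0389  0.126 ] 47.2 -33.3 | vc [ 0.5587 -0.0389  0.126 ] 46.7 -32.9 |
```

>>> {"name": "move_arm", "arguments": {
  "jaw": [255,255,255,255,255,255,255,255],
  "dp": [
    [0,0,0],
    [0.0172,0.0257,0],
    [0.0172,0.0257,0],
    [0,0,0.04],
    [0,0,0.04],
    [0,0,0.02],
    [0,0,0.01],
    [0,0,0]
  ],
  "rotation": [
    [0,0,-0.0356],
    [0,0,0],
    [0,0,0],
    [0,0,0],
    [0,0,0],
    [0,0,0],
    [0,0,0],
    [0,0,0]
  ]
}}

```text
clock: 8.3
position: [0.5434, 0.0245, 0.1185]
tool_rot: [-3.142, -0.0, -3.046]
force: [1.1, 0.5, 0.1]
grip_width: -0.0002
```

Run:
```python
from h import *
to([.5316,.0220,.118],np.radians(185.3))
```

```text
pos [0.5434 0.0245 0.1185] rot [-3.1416 -0.     -3.0456] F [1.1 0.5 0.1] t 8.3
shift mm [12.  -1.4  0.5] units [ 0.015  -0.0018  0.0007]
turn deg [-0.  -0.   0.2] units [-0.     -0.      0.0011]
```

Now push 12 mm, back off, lift and look.

>>> {"name": "move_arm", "arguments": {
  "jaw": [255,255,255,255,255],
  "dp": [
    [0.005,0,0],
    [0.005,0,0],
    [0.003,0,0],
    [0.002,0,0],
    [0,0,0]
  ],
  "rotation": [
    [0,0,0],
    [0,0,0],
    [0,0,0],
    [0,0,0],
    [0,0,0]
  ]
}}

```text
clock: 8.93
position: [0.5314, 0.0233, 0.1185]
tool_rot: [-3.142, 0.0, -3.046]
force: [1.7, -0.8, 0.7]
grip_width: 0.0002
```

>>> {"name": "move_arm", "arguments": {
  "jaw": [255,255,255,255,255,255,255],
  "dp": [
    [-0.008,0,0],
    [0,0,-0.03],
    [0,0,-0.04],
    [0,0,-0.04],
    [-0.02,-0.021,0],
    [-0.022,-0.021,0],
    [0,0,0]
  ],
  "rotation": [
    [0,0,0],
    [0,0,0],
    [0,0,0],
    [0,0,0],
    [0,0,0],
    [0,0,0],
    [0,0,0]
  ]
}}

```text
clock: 9.8
position: [0.5753, -0.0075, 0.206]
tool_rot: [-3.141, -0.0, -3.047]
force: [-0.2, 0.3, -0.0]
grip_width: -0.0001
```

Run:
```python
from h import *
to([.5195,-.0135,.15]); c=calibration("wrist"); np.savez("w5",T=c["T"],camera_matrix=c["camera_matrix"])
im=grab_frame("wrist"); cv2.imwrite("pics/w5.png",im)
u,v=proj(c,[.5195,-.0135,.112]).round().astype(int); print(u,v,"crop origin",u-75,v-75)
cv2.imwrite("pics/w5z.png",cv2.resize(im[v-75:v+75,u-75:u+75],(600,600),interpolation=cv2.INTER_CUBIC))
```

```text
pos [ 0.5753 -0.0075  0.206 ] rot [-3.1411e+00 -3.0000e-04 -3.0473e+00] F [-0.2  0.3 -0. ] t 9.8
shift mm [56.1 -0.7 56. ] units [ 0.0701 -0.0008  0.07  ]
318 125 crop origin 243 50
```

View pics/w5z.png

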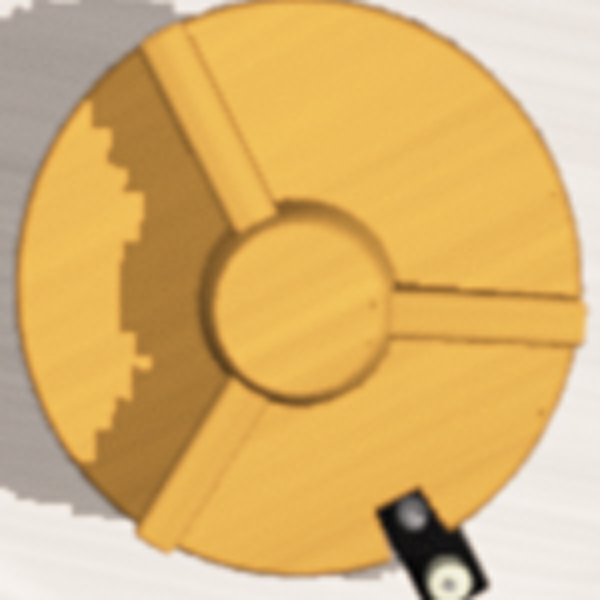

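The pin's tip now shows inside the notch at crop (412,515), with the electrode at (449,580).

Run:
```python
from h import *
c=np.load("w5.npz"); o=lambda x,y:(243+(x+.5)/4-.5,50+(y+.5)/4-.5)
P={n:ray(c,*o(*q),z) for n,q,z in [("hub",(303,305),.128),("el",(449,581),.104),("pin",(411,515),.1035),("notch_in",(397.5,501.5),.112),("va",(583,321),.126),("vb",(166,35),.126),("vc",(158,540),.126)]}
for n,p in P.items():
    q=p[:2]-P["hub"][:2]; print(n,p.round(4),round(np.hypot(*q)*1000,1),np.degrees(np.arctan2(q[1],q[0])).round(1))
```

```text
hub [ 0.5192 -0.0131  0.128 ] 0.0 0.0
el [0.5699 0.0199 0.104 ] 60.5 33.1
pin [0.5578 0.0111 0.1035] 45.6 32.1
notch_in [0.5537 0.0075 0.112 ] 40.2 30.9
va [0.5175 0.0334 0.126 ] 46.5 92.1
vb [ 0.4803 -0.0383  0.126 ] 46.3 -147.1
vc [ 0.5615 -0.0345  0.126 ] 47.4 -26.8
```

Aligned within about 1°. Next: move over the hub and press down gently.

>>> {"name": "move_arm", "arguments": {
  "jaw": [255,255,255,255,255,255,255,255],
  "dp": [
    [0.035,-0.0004,0],
    [0.035,-0.0004,0],
    [0,0,0.04],
    [0,0,0.03],
    [0,0,0.0175],
    [0,0,0.006],
    [0,0,0.002],
    [0,0,0.002]
  ],
  "rotation": [
    [0,0,0],
    [0,0,0],
    [0,0,0],
    [0,0,0],
    [0,0,0],
    [0,0,0],
    [0,0,0],
    [0,0,0]
  ]
}}

```text
clock: 10.85
position: [0.5191, -0.0123, 0.1289]
tool_rot: [-3.142, 0.001, -3.046]
force: [0.1, -0.1, -0.9]
grip_width: 0.0003
```

>>> {"name": "move_arm", "arguments": {
  "jaw": [255,255,255,255],
  "dp": [
    [0,0,0.001],
    [0,0,0.001],
    [0,0,0.001],
    [0,0,0.001]
  ],
  "rotation": [
    [0,0,0],
    [0,0,0],
    [0,0,0],
    [0,0,0]
  ]
}}

```text
clock: 11.35
position: [0.519, -0.0123, 0.1254]
tool_rot: [-3.142, 0.001, -3.045]
force: [-0.9, 0.6, 4.7]
grip_width: 0.0001
```

Sinking at 4.7 N, as expected. I continue.

>>> {"name": "move_arm", "arguments": {
  "jaw": [255,255,255,255,255,255],
  "dp": [
    [0,0,0.001],
    [0,0,0.001],
    [0,0,0.001],
    [0,0,0.001],
    [0,0,0.001],
    [0,0,0]
  ],
  "rotation": [
    [0,0,0],
    [0,0,0],
    [0,0,0],
    [0,0,0],
    [0,0,0],
    [0,0,0]
  ]
}}

```text
clock: 12.1
position: [0.519, -0.0123, 0.1214]
tool_rot: [-3.142, 0.001, -3.046]
force: [0.1, -0.1, 2.5]
grip_width: 0.0003
```

>>> {"name": "move_arm", "arguments": {
  "jaw": [255,255,255],
  "dp": [
    [0,0,0.0006],
    [0,0,0.0006],
    [0,0,0]
  ],
  "rotation": [
    [0,0,0],
    [0,0,0],
    [0,0,0]
  ]
}}

```text
clock: 12.48
position: [0.5191, -0.0123, 0.1208]
tool_rot: [-3.142, 0.001, -3.046]
force: [-3.2, 0.3, 16.0]
grip_width: -0.0003
```

Force rose to 16 N at z = 0.1208 m, so it is on the hard stop. I lift clear and check.

>>> {"name": "move_arm", "arguments": {
  "jaw": [255,255,255,255,255,255],
  "dp": [
    [0,0,-0.01],
    [0,0,-0.04],
    [0,0,-0.05],
    [-0.035,0,0],
    [-0.035,0,0],
    [0,0,0]
  ],
  "rotation": [
    [0,0,0],
    [0,0,0],
    [0,0,0],
    [0,0,0],
    [0,0,0],
    [0,0,0]
  ]
}}

```text
clock: 13.22
position: [0.5754, -0.0067, 0.2]
tool_rot: [3.141, 0.0, -3.045]
force: [-1.1, -0.6, 0.2]
grip_width: -0.0002
```

Run:
```python
from h import *
to([.5195,-.0135,.15]); c=calibration("wrist"); im=grab_frame("wrist"); t=grab_frame("top"); t0=cv2.imread("pics/top0.png")
u,v=proj(c,[.5195,-.0135,.105]).round().astype(int)
cv2.imwrite("pics/w6.png",np.hstack([cv2.resize(im[v-75:v+75,u-75:u+75],(400,400),interpolation=cv2.INTER_CUBIC),cv2.resize(t[110:310,220:420],(400,400))]))
```

```text
pos [ 0.5754 -0.0067  0.2   ] rot [ 3.1415e+00  1.0000e-04 -3.0453e+00] F [-1.1 -0.6  0.2] t 13.225
shift mm [56.3 -1.4 49.9] units [ 0.0704 -0.0018  0.0624]
```

View pics/w6.png

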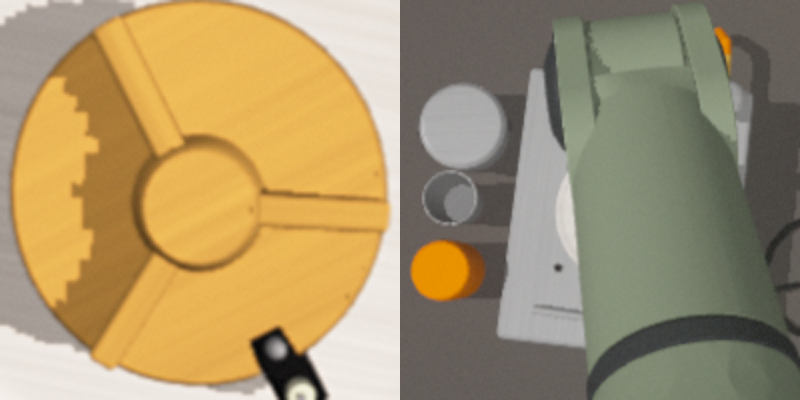

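The pin sits in the notch at (276,345) in the left half, with the head seated. Tiffin, tumbler, jar and the visible part of the salt pot look undisturbed in the right half. The tool is about 80 mm above the head, so I hand in.

```bash
python3 -c "
from workcell import workorder; print(workorder.job_done())"
```

```text
the job is handed in; nothing more can be done
None
```

I turned the burner head about 87° counter-clockwise by pushing one vane with the shut fingertips, then pressed it home on the hub. I handed the job in at about 13 s of the 54 s allowed.

- **Alignment:** Before pressing, the notch measured 31–33° and the pin and electrode 32–33°. The final wrist picture shows the pin inside the notch.
- **Seating:** The head sank at about 5 N. It stopped firmly at TCP z = 0.1208 m (hub top 121 mm when home), where the force rose to 16 N, well under the limits.
- **Clearance:** The tool finished about 80 mm above the head and touches nothing.
- **Bystanders:** The tiffin, tumbler and jar showed no visible change in the last top view. The arm hid most of the lighter, pan support and salt pot there, so I could not confirm those three. I felt no unexpected contact force while moving.
- **Disagreement:** After the first push the head was about 3° behind the angle I took from the finger's pose. I found this in the camera and corrected it with a second push.

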